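# Close the balance's draught shield and record the weight

### The job

A test mass stands on the pan of the precision balance for its check weighing, but the glass draught shield has been left open. With the fingertips push the top lid and the open side door by their handles until the shield is fully shut all round, and only then press the round key on the control panel right down and let it come back up, so that the weight is recorded free of draughts. Do not touch the mass or press the oblong key; nothing has to be grasped or lifted. Leave the things lying round the balance where they are.

Things in the scene. Friction and masses are not known exactly. Their poses are not given: they have to be found in the camera images.
- balance: White precision balance with glass draught shield, fixed, 170 (y) x 260 (x) mm. Origin on the bench under its middle; -x its front (sloping panel, x -135 to -40 mm, 34 to 54 mm high), +y its left, towards the robot; +z up. It stands crosswise, front to the robot's right. Glass chamber: x -36 to 106, y -84 to 84, z 58 to 203 mm. Pan at x 34, y 0, top 70 mm high.
- left_door (a joint): Slide of the glass side door on the balance's left side (towards the robot), in m: 0 fully shut, grows as the door moves towards the balance's back (+x), at most 0.085. Pushing it takes 1 to 3 N; it stays where it is left. Starts 50 to 80 mm open.
- left_door_handle (a point): Middle of the left door's handle: dark upright fin at the door's front edge, standing out of the glass to the left (balance y 81 to 108 mm), 9 mm thick in x, 46 mm high (z 138 to 184). The point is at balance x = -30 mm + joint value, y 95, z 161. Push its back face to the balance's front (-x) to shut. The space beside the door behind it is free.
- top_lid (a joint): Slide of the glass lid on top of the chamber, in m: 0 fully shut, grows as the lid moves towards the balance's back (+x), at most 0.085. Pushing it takes 1 to 3 N; it stays where it is left. Starts 50 to 80 mm open.
- top_lid_handle (a point): Middle of the top lid's handle: dark crossbar at the lid's front edge, 80 mm long in y, 9 mm thick in x, standing up from the lid's top (201 mm) to z 225 mm. The point is at balance x = -25.5 mm + joint value, y 0, z 213. Push its back face to the balance's front (-x) to shut. Guides beside the lid (balance y 67 to 71 and -71 to -67) reach z 203 mm.
- right_door (a joint): Slide of the like glass door on the balance's right side (away from the robot), in m: 0 fully shut, as it starts and must stay. Beyond it stands the fixed test cabinet: its front is at world x 0.70 m, it spans world y -0.56 to +0.31 m and is 0.6 m high, so keep the wrist clear of it.
- right_door_handle (a point): Middle of the right door's fin, the mirror image of the left one, at balance x -30 mm + joint value, y -95 mm, z 161 mm.
- record_key (a joint): Travel of the round record key, in m: 0 up, 0.004 right down. A spring lifts it; right down takes 4 N.
- record_key_top (a point): Middle of the top of the round record key: white, 24 mm across, 7 mm proud of the panel, on the left-hand half of the control panel as one faces the display. At balance x -108, y +48, z 47 mm; pressed down, square to the panel. The chamber's glass front, 203 mm high, stands 72 mm behind it.
- tare_key (a joint): Travel of the oblong tare key, in m: 0 up, 0.004 right down; not to be pressed.
- tare_key_top (a point): Middle of the top of the oblong tare key: white, 17 x 56 mm, on the right-hand half of the panel, at balance x -108, y -34, z 47 mm.
- test_mass: Grey cylindrical steel test mass with an eye on top, 47 x 46 x 97 mm, loose on the balance's pan inside the glass chamber. Origin at the middle of its underside. Not to be touched.
- waiting_mass: A like test mass, 46 x 46 x 97 mm, loose on the bench in front of the balance's panel; origin at the middle of its underside.
- tweezers: Steel tweezers, 16 x 120 x 10 mm, lying loose on the bench; origin at the middle of the underside.
- sample_tin: Round white sample tin, 66 mm across and 23 mm high, loose on the bench; origin at the middle of its underside.

How it is judged:
By the outcome, as a careful person would: the job done as asked, in the order asked, and still so for the second after the job is handed in, with the robot touching nothing.
It also fails if it takes over 54 s, if anything falls off the work surface, if the arm or the gripper's body presses on something with over 40 N, if the wrist force passes 120 N, or if a joint passes its speed limit or range.

### The arm

A 6-joint arm with a two-finger parallel gripper is mounted at the origin on a cart in front of the work surface, level with it; the furniture and walls round the work are solid. World frame = base frame: x ahead of the robot, y to its left, z up, the work surface at z = 0. Lengths are in m, angles in rad, forces in N, time in s.
With the tool pointing down it reaches from about 0.425 to 0.95 m from the base axis. Payload 3.5 kg.
Tool frame: the origin (TCP) lies between the finger pads; the fingertips stand 22 mm ahead of it and the grasp point (between the pads) lies 3 mm ahead of it (ctrl.nose_length is the z of the fingertips in the tool frame, in m); z points along the fingers, y is the line along which they close (so a half turn about z gives the same grasp; the last joint's range is limited). The gripper opens to 85 mm and grips with 20 to 120 N. Pads are 22 mm wide; open, the fingers measure 114 mm over their backs; the gripper's body (76 mm by 85 mm) begins 54 mm behind the grasp point. The pads swing forward as they close: fully open they stand 13 mm farther back than shut.
Start: joints at [1.052, 0.286, 1.577, -0, 1.279, -0.15], TCP at [0.243, 0.63, 0.253] pointing down, gripper open.
Joint ranges: [-2.77, 2.77], [-0.9, 2.22], [0.21, 2.48], [-1.53, 4.67], [0.24, 2.81], [-2.84, 2.84]. Speed limits (rad/s): [2.79, 2.79, 3.14, 3.14, 3.14, 3.14].

### API

Orientations are given as a unit quaternion [x, y, z, w].
In Python, from plant import ctrl gives the robot as it stands. The module is installed in compiled form; this text tells all that it offers.
- The arm moves only by the tool send_rows, never from a script. Its argument "rows" is text: rows parted by semicolons, each of 7 numbers parted by spaces: the turn, a rotation vector about the tool's x, y, z in normalised numbers (1 is 180 degrees), then the shift along the tool's x, y, z in a scale on which 1.0 is 0.8 m, then the opening, from -1 (shut) to 1 (fully open). A call has 1 to 8 rows; each row is the pose to reach, as a shift and turn from the pose commanded when the call began, along the tool's axes at that moment; what a row does not reach only later rows make up. A row lasts 1/8 s, in which the tool goes at most 62.5 mm and 10.7 degrees, less where a joint would pass 70% of its speed; a pose out of reach is approached as far as the arm can. No shift or turn number may pass 1 either way. A call with a gripper value outside its range is refused whole. The fingers move at their own pace and stop on an object; "grip_force" is the grip in N (left out, the last holds). Time passes only in rows, so rows that repeat a pose let the fingers close. It gives the time, the measured TCP pose, the force, the opening and the grip force at its end, in the units of the state.
- ctrl.get_state(): the state, without advancing time (a new reading comes with each control period).
- ctrl.read_camera(name): name is "scene" or "top" or "wrist"; returns a dict with "color" (480x640x3 uint8, red, green, blue), "fx", "fy", "cx", "cy" (pixels), "D" ([k1, k2, p1, p2, k3] as OpenCV has them; the pictures are not rectified), "extrinsics" (4x4, takes a point from world to camera coordinates). Camera axes: x right, y down, z forward; pixel columns grow to the right and rows downward; lengths in m; the calibration is good to about 2 mm. A picture is of the moment at which its call begins. There is no depth.
- ctrl.sign_off(): hands the job in; it is judged then, once.
Trained networks look in a picture, given as the dict that the camera call returned (one of the last four; its "shot" number tells which), for a name from the list of things; names that differ only in an ending like _2 or _b are one class to them, and where a whole thing is asked for, a point or a joint stands for the part that bears it (a point fixed in the world has none). Each returns a list of dicts, best first, with "p" (0 to 1); they miss things now and then, are a little off and sometimes report something else, mostly with a low value. They report only what shows in the picture. A call takes as long as a camera call.
- ctrl.look_for(picture, target): "position" ([x, y, z] in m, in the coordinates of the camera as it stood for that picture, good to about 4 mm: the middle of the surface that is visible of it).
The state is a dict: "time": time; "qpos": joint angles; "dq": joint speeds; "joint_efforts": joint torques, N m; "eef_pos": TCP position; "tcp_rot": TCP orientation; "contact_force": force on the tool from outside, world axes, zero at the start; "wrist_torque": the same for the moment, N m; "opening": opening from 0.0 (shut) to 1.0 (fully open); "finger_force": force on a finger pad.
Only numpy, scipy, OpenCV 4.12 (cv2) and the standard library are available. Lean on these libraries where they do the work, as an engineer would, in place of code of your own. Each camera call takes 0.05 s, during which the arm holds its last target. There are 200 camera calls.

## Working session

There is one attempt and no reset: what is moved stays moved. The work goes in short steps, Python scripts to look and compute and a tool call to move; the robot and the scene stay as the last step left them, time stands still between calls to the robot, and variables do not carry over. Pictures are saved under pics/ and viewed, at most 10 in all, crops included, and the job is handed in when it is done.

Besides the shell and the picture viewer there is one more tool, called after "Request:" by a JSON object that holds its "method" and its "body". send_rows: Moves the arm, as the interface text tells. Its arguments: {"type":"object","properties":{"rows":{"type":"string"},"grip_force":{"type":"number"}},"required":["rows"]}

```bash
mkdir -p pics
cat > h.py <<'E'
from plant import ctrl
import numpy as np, cv2
from scipy.spatial.transform import Rotation as R
def w(pic,p):
    return np.linalg.inv(pic["extrinsics"])@np.r_[p,1]
def look(pic,names):
    for n in names:
        for d in ctrl.look_for(pic,n)[:2]:
            print(n,round(d["p"],2),np.round(w(pic,d["position"])[:3],4))
def proj(pic,P):
    E=pic["extrinsics"];K=np.array([[pic["fx"],0,pic["cx"]],[0,pic["fy"],pic["cy"]],[0,0,1]])
    return cv2.projectPoints(np.float64(P).reshape(-1,1,3),cv2.Rodrigues(E[:3,:3])[0],E[:3,3],K,np.float64(pic["D"]))[0][:,0]
def save(pic,n): cv2.imwrite(f"pics/{n}.png",pic["color"][...,::-1])
E
python3 - <<'E'
from h import *
s=ctrl.get_state();print({k:np.round(v,3) for k,v in s.items()}, ctrl.nose_length)
for c in ["scene","top"]:
    p=ctrl.read_camera(c);save(p,c+"0");print(c, np.round(np.linalg.inv(p["extrinsics"])[:3,3],3))
    look(p,["balance","left_door_handle","top_lid_handle","record_key_top","tare_key_top","right_door_handle","test_mass","waiting_mass","tweezers","sample_tin"])
E
```

```text
{'time': np.float64(0.0), 'qpos': array([ 1.052,  0.287,  1.578, -0.   ,  1.279, -0.15 ]), 'dq': array([ 0.002,  0.   , -0.   , -0.   , -0.001,  0.   ]), 'joint_efforts': array([ 0.0000e+00, -4.0599e+01, -2.9262e+01, -0.0000e+00,  6.0000e-03,
        0.0000e+00]), 'eef_pos': array([0.243, 0.629, 0.252]), 'tcp_rot': array([ 0.183,  0.983, -0.001, -0.   ]), 'contact_force': array([-0.166, -0.141,  0.416]), 'wrist_torque': array([ 0.006, -0.048, -0.002]), 'finger_force': np.float64(0.0), 'opening': np.float64(0.999)} 0.022
scene [-0.011 -0.317  0.808]
balance 0.74 [0.5259 0.1723 0.1106]
left_door_handle 0.94 [0.4723 0.2412 0.1369]
record_key_top 0.6 [0.525  0.1705 0.1113]
tare_key_top 0.47 [0.5774 0.0545 0.0436]
right_door_handle 0.87 [0.6291 0.199  0.1434]
test_mass 0.31 [ 0.5256 -0.2657  0.0249]
waiting_mass 0.78 [ 0.5266 -0.1593  0.0626]
tweezers 0.57 [ 4.517e-01 -1.553e-01  3.000e-04]
sample_tin 0.71 [ 0.5222 -0.2637  0.0238]
top [ 0.465 -0.013  1.494]
balance 0.8 [0.5555 0.1826 0.1936]
top_lid_handle 0.59 [0.5547 0.2638 0.1994]
record_key_top 0.57 [0.505  0.0585 0.0465]
tare_key_top 0.58 [0.585  0.0562 0.0457]
right_door_handle 0.57 [0.6298 0.1261 0.11  ]
right_door_handle 0.33 [0.4651 0.1894 0.1886]
test_mass 0.57 [0.5577 0.1888 0.1452]
waiting_mass 0.56 [ 0.5448 -0.1566  0.066 ]
sample_tin 0.77 [ 0.5326 -0.2628  0.0216]
```

View pics/scene0.png

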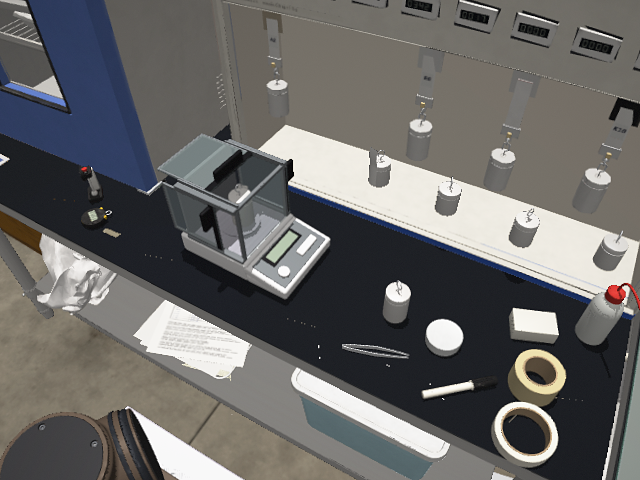

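View pics/top0.png

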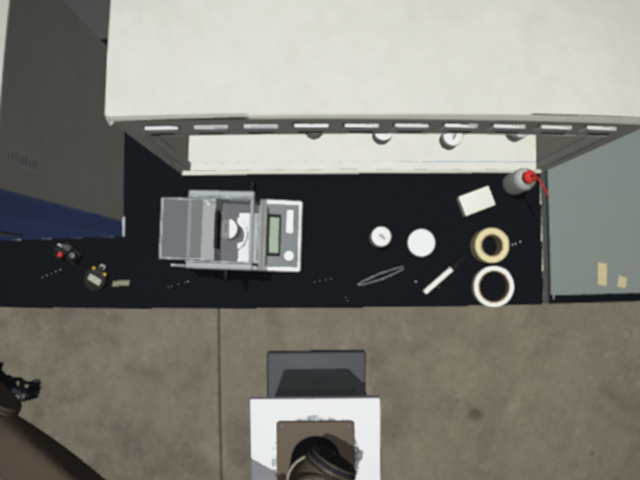

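The scene picture shows the balance around (255,215), with lid crossbar near (228,163), left fin near (208,218) and round key at (284,271). In the top picture the lid bar is near column 219 and the round key is at (290,255). I'll zoom in with a model overlay to refine the pose.

```bash
cat >> h.py <<'E'
def bw(pose,P):
    x,y,a=pose;P=np.atleast_2d(np.float64(P))/1000
    c,s=np.cos(a),np.sin(a)
    return np.c_[x+c*P[:,0]-s*P[:,1],y+s*P[:,0]+c*P[:,1],P[:,2]]
def overlay(pic,pose,qd,ql,box,k,name):
    im=cv2.resize(pic["color"][box[1]:box[3],box[0]:box[2],::-1],None,fx=k,fy=k,interpolation=cv2.INTER_CUBIC)
    def B(x0,x1,y0,y1,z0,z1):
        v=[(x,y,z) for x in(x0,x1) for y in(y0,y1) for z in(z0,z1)]
        return [(v[i],v[j]) for i in range(8) for j in range(i+1,8) if sum(a!=b for a,b in zip(v[i],v[j]))==1]
    for col,L in [((0,255,255),B(-36,106,-84,84,58,203)),((0,0,255),B(-34.5+qd,-25.5+qd,81,108,138,184)),((255,0,255),B(-30+ql,-21+ql,-40,40,201,225)),((0,255,0),B(-118,-98,38,58,47,47)),((255,128,0),B(-130,130,-85,85,0,0)),((0,0,255),B(-34.5,-25.5,-108,-81,138,184))]:
        for a,b in L:
            q=(proj(pic,bw(pose,[a,b]))-box[:2]+.5)*k
            cv2.line(im,*[tuple(int(t) for t in r) for r in q],col,1,cv2.LINE_AA)
    cv2.imwrite(f"pics/{name}.png",im)
E
python3 - <<'E'
from h import *
pose=(0.5545,0.1655,np.deg2rad(88.2))
a=ctrl.read_camera("scene");b=ctrl.read_camera("top")
overlay(a,pose,75,65,(150,120,340,300),4,"ov_s")
overlay(b,pose,75,65,(150,180,310,280),5,"ov_t")
E
```

```text
(no output)
```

View pics/ov_s.png

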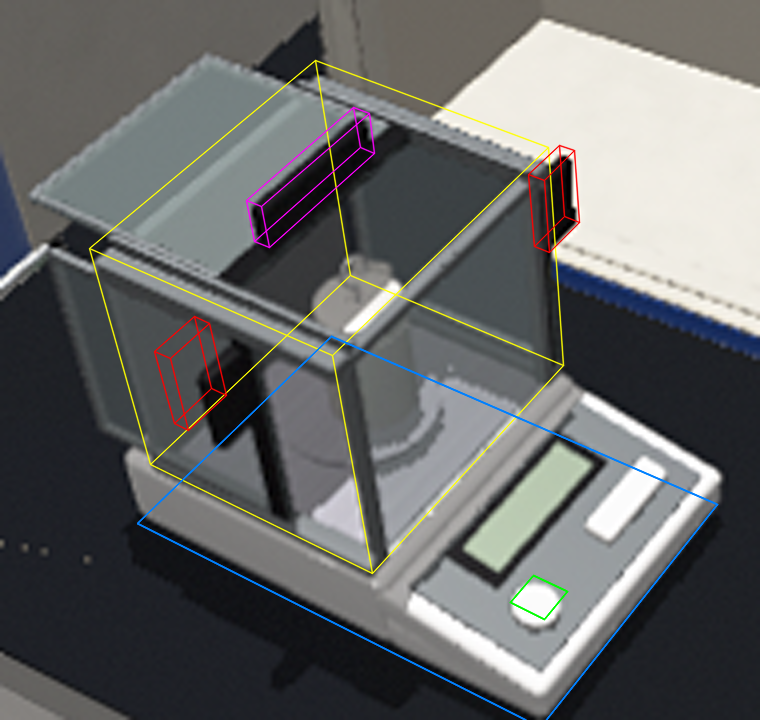

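View pics/ov_t.png

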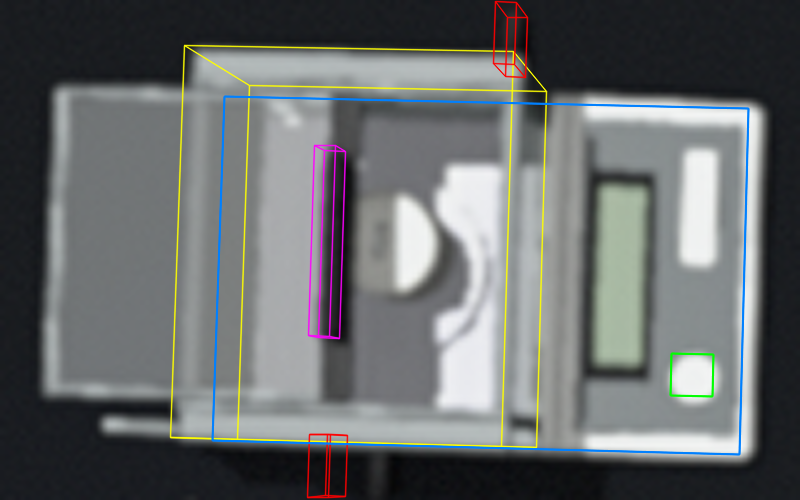

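The overlay agrees within about 3 mm: key slightly lower (towards the robot), lid about 63 mm open, left fin (dark block at (225,395) in the crop) about 54 mm open. Now I'll work out the moves.

```bash
cat >> h.py <<'E'
POSE=(0.5525,0.1655,np.deg2rad(88.2))
def rb(tilt=0):
    y=np.array([np.cos(POSE[2]),np.sin(POSE[2]),0]);z=np.array([0,0,-1.]);x=np.cross(y,z)
    return R.from_matrix(np.c_[x,y,z])*R.from_rotvec([-np.deg2rad(tilt),0,0])
def to(P,tilt=0,cur=None):
    s=ctrl.get_state();c=R.from_quat(s["tcp_rot"]);p=np.array(s["eef_pos"])
    print("turn",np.round((c.inv()*rb(tilt)).as_rotvec(degrees=True),2),"shift",np.round(c.inv().apply(np.array(P)-p)*1000,1))
E
python3 - <<'E'
from h import *
to((.40,.32,.30)); to((.553,.242,.30)); print(bw(POSE,[[42,0,201],[28.5,102,0],[-108,48,47]]))
E
```

```text
turn [  0.     0.   -19.33] shift [-257.8 -232.3  -46.7]
turn [  0.     0.   -19.33] shift [-428.6 -250.   -46.7]
[[0.55381925 0.20747928 0.201     ]
 [0.45144554 0.19718983 0.        ]
 [0.50113132 0.05906101 0.047     ]]
```

The rows are not in the units I measure in: shifts go in shares of 0.8 m and turns go in shares of 180 degrees. I convert before sending: -375 mm is -0.4688, -232 mm is -0.29, -19.3 degrees is -0.1072.

Request:
{"method": "send_rows", "body": {"rows": "0 0 -0.0556 -0.0563 -0.05 -0.0313 -1;0 0 -0.1072 -0.1125 -0.1 -0.0588 -1;0 0 -0.1072 -0.1625 -0.1475 -0.0588 -1;0 0 -0.1072 -0.2163 -0.1938 -0.0588 -1;0 0 -0.1072 -0.27 -0.2425 -0.0588 -1;0 0 -0.1072 -0.3225 -0.29 -0.0588 -1;0 0 -0.1072 -0.3975 -0.2975 -0.0588 -1;0 0 -0.1072 -0.4688 -0.305 -0.0588 -1"}}

```text
time: 2.2
eef_pos: [0.5064, 0.2655, 0.301]
tcp_rot: [0.016, 1.0, 0.0, 0.001]
contact_force: [0.1, -0.0, 0.3]
opening: 0.005
finger_force: 0.0
```

Run:
```python
from h import *
to((.553,.242,.233))
```

```text
turn [ 0.04  0.08 -0.06] shift [-47.2 -22.   68. ]
```

Request:
{"method": "send_rows", "body": {"rows": "0 0 0 -0.0588 -0.0275 0 -1;0 0 0 -0.0588 -0.0275 0.0375 -1;0 0 0 -0.0588 -0.0275 0.0688 -1;0 0 0 -0.0588 -0.0275 0.085 -1;0 0 0 -0.0588 -0.0275 0.085 -1"}}

```text
time: 2.82
eef_pos: [0.5508, 0.2433, 0.2314]
tcp_rot: [0.016, 1.0, -0.0, -0.001]
contact_force: [-0.6, -0.2, -0.6]
opening: -0.002
finger_force: 0.0
```

Run:
```python
from h import *
a=ctrl.read_camera("scene")
overlay(a,POSE,54,63,(150,90,340,300),2.8,"ov2")
p=ctrl.get_state()["eef_pos"];print(p)
```

```text
[0.55144921 0.24354987 0.23273325]
```

View pics/ov2.png

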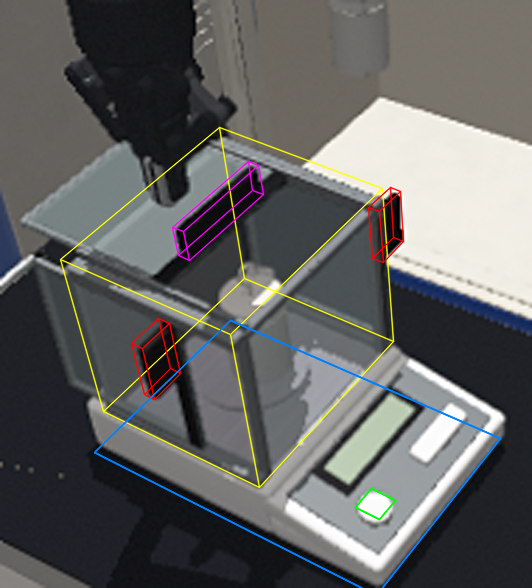

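The overlay matches well; the fingertips (165,190) stand on the lid's side behind the crossbar. Pushing the lid.

To row units: -74 mm is -0.0925, -68 mm is -0.085.

Request:
{"method": "send_rows", "body": {"rows": "0 0 0 0 -0.0125 0 -1;0 0 0 0 -0.025 0 -1;0 0 0 0 -0.0375 0 -1;0 0 0 0 -0.05 0 -1;0 0 0 0 -0.0625 0 -1;0 0 0 0 -0.075 0 -1;0 0 0 0 -0.085 0 -1;0 0 0 0 -0.0925 0 -1"}}

```text
time: 3.88
eef_pos: [0.549, 0.1688, 0.2323]
tcp_rot: [0.016, 1.0, 0.0, -0.0]
contact_force: [0.1, 1.4, 1.2]
opening: -0.001
finger_force: 0.5
```

To row units: -6 mm is -0.0075, -4 mm is -0.005.

Request:
{"method": "send_rows", "body": {"rows": "0 0 0 0 -0.0025 0 -1;0 0 0 0 -0.005 0 -1;0 0 0 0 -0.0075 0 -1"}}

```text
time: 4.25
eef_pos: [0.5488, 0.1634, 0.2322]
tcp_rot: [0.016, 1.0, -0.0, -0.0]
contact_force: [0.4, 0.4, -0.3]
opening: -0.003
finger_force: 0.4
```

Request:
{"method": "send_rows", "body": {"rows": "0 0 0 0 -0.0019 0 -1;0 0 0 0 -0.0038 0 -1;0 0 0 0 -0.0038 0 -1"}}

```text
time: 4.62
eef_pos: [0.5487, 0.1603, 0.2323]
tcp_rot: [0.016, 1.0, -0.0, -0.0]
contact_force: [0.2, 0.4, 0.3]
opening: -0.002
finger_force: 0.2
```

To row units: -3 mm is -0.0038, -1.5 mm is -0.0019.

Request:
{"method": "send_rows", "body": {"rows": "0 0 0 0 -0.0019 0 -1;0 0 0 0 -0.0038 0 -1;0 0 0 0 -0.0038 0 -1"}}

```text
time: 5.0
eef_pos: [0.5486, 0.1573, 0.2322]
tcp_rot: [0.016, 1.0, 0.0, -0.0]
contact_force: [-0.7, 0.7, 0.5]
opening: 0.003
finger_force: 0.4
```

To row units: -3 mm is -0.0038, -1.5 mm is -0.0019.

Request:
{"method": "send_rows", "body": {"rows": "0 0 0 0 -0.0019 0 -1;0 0 0 0 -0.0038 0 -1;0 0 0 0 -0.0038 0 -1"}}

```text
time: 5.38
eef_pos: [0.5485, 0.157, 0.2323]
tcp_rot: [0.016, 1.0, 0.003, 0.0]
contact_force: [-0.5, 9.2, -0.5]
opening: -0.001
finger_force: 4.6
```

To row units: -3 mm is -0.0038, -1.5 mm is -0.0019.

Request:
{"method": "send_rows", "body": {"rows": "0 0 0 0 -0.0019 0 -1;0 0 0 0 -0.0038 0 -1;0 0 0 0 -0.0038 0 -1"}}

```text
time: 5.75
eef_pos: [0.5485, 0.1566, 0.2325]
tcp_rot: [0.016, 1.0, 0.007, 0.001]
contact_force: [1.1, 17.2, -1.1]
opening: -0.001
finger_force: 8.4
```

Run:
```python
from h import *
a=ctrl.read_camera("scene")
overlay(a,POSE,54,0,(150,90,340,300),2.8,"ov3")
s=ctrl.get_state();print(s["eef_pos"],s["contact_force"])
```

```text
[0.54849521 0.15663866 0.23244808] [ 1.58218392 17.23751399 -1.09175621]
```

View pics/ov3.png

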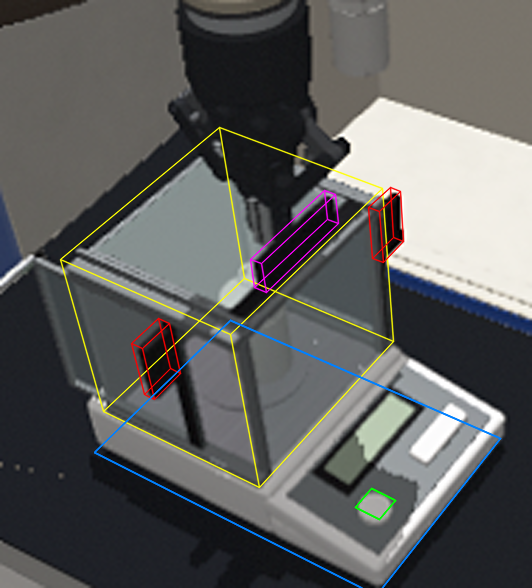

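The lid bar sits on the shut outline (295,240) and the stop gives 17 N, so the lid is shut. Backing off and moving to behind the door fin.

To row units: 98 mm is 0.1225, 81 mm is 0.1013.

Request:
{"method": "send_rows", "body": {"rows": "0 0 0 0 0.01 0 -1;0 0 0 0 0.025 0 -1;0 0 0 0 0.0375 -0.0438 -1;0 0 0 0 0.0563 -0.085 -1;0 0 0 0.0625 0.0813 -0.085 -1;0 0 0 0.1225 0.1013 -0.085 -1;0 0 0 0.1225 0.1013 -0.085 -1"}}

```text
time: 6.68
eef_pos: [0.4509, 0.2363, 0.3004]
tcp_rot: [0.015, 1.0, -0.0, 0.0]
contact_force: [0.4, -0.3, -0.2]
opening: -0.004
finger_force: 0.0
```

Run:
```python
from h import *
to((.4505,.232,.174))
```

```text
turn [-0.03  0.01  0.13] shift [  0.3  -4.3 126.4]
```

To row units: 126 mm is 0.1575, 112 mm is 0.14.

Request:
{"method": "send_rows", "body": {"rows": "0 0 0 0 -0.0038 0.0438 -1;0 0 0 0 -0.0038 0.0875 -1;0 0 0 0 -0.0038 0.1188 -1;0 0 0 0 -0.0038 0.14 -1;0 0 0 0 -0.0038 0.1575 -1;0 0 0 0 -0.0038 0.1575 -1"}}

```text
time: 7.42
eef_pos: [0.4529, 0.2322, 0.1735]
tcp_rot: [0.016, 1.0, -0.0, -0.001]
contact_force: [-1.5, -0.4, -0.5]
opening: 0.0
finger_force: 0.0
```

Run:
```python
from h import *
a=ctrl.read_camera("scene")
overlay(a,POSE,54,0,(150,90,340,300),2.8,"ov4")
```

```text
(no output)
```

View pics/ov4.png

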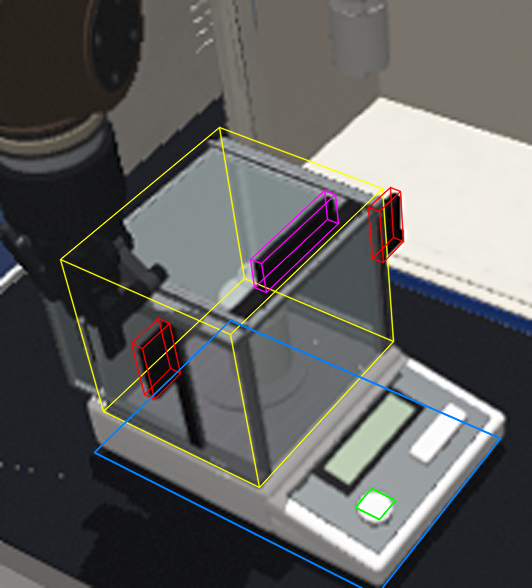

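The lid is shut and the tips (110,335) are behind the fin (160,360), clear of the glass. Pushing the door.

To row units: -72 mm is -0.09, -67 mm is -0.0838.

Request:
{"method": "send_rows", "body": {"rows": "0 0 0 0.0013 -0.0125 0 -1;0 0 0 0.0013 -0.025 0 -1;0 0 0 0.0013 -0.0375 0 -1;0 0 0 0.0013 -0.05 0 -1;0 0 0 0.0013 -0.0625 0 -1;0 0 0 0.0013 -0.075 0 -1;0 0 0 0.0013 -0.0838 0 -1;0 0 0 0.0013 -0.09 0 -1"}}

```text
time: 8.48
eef_pos: [0.4497, 0.1601, 0.1743]
tcp_rot: [0.016, 1.0, -0.0, -0.0]
contact_force: [-0.6, 0.8, 0.8]
opening: -0.004
finger_force: 0.5
```

To row units: -6 mm is -0.0075, -4 mm is -0.005.

Request:
{"method": "send_rows", "body": {"rows": "0 0 0 0 -0.0025 0 -1;0 0 0 0 -0.005 0 -1;0 0 0 0 -0.0075 0 -1;0 0 0 0 -0.0075 0 -1"}}

```text
time: 8.98
eef_pos: [0.4496, 0.1567, 0.1744]
tcp_rot: [0.017, 1.0, 0.003, 0.0]
contact_force: [1.0, 8.7, -0.6]
opening: 0.005
finger_force: 4.5
```

To row units: -3 mm is -0.0038, -1.5 mm is -0.0019.

Request:
{"method": "send_rows", "body": {"rows": "0 0 0 0 -0.0019 0 -1;0 0 0 0 -0.0038 0 -1;0 0 0 0 -0.0038 0 -1"}}

```text
time: 9.35
eef_pos: [0.4496, 0.1565, 0.1745]
tcp_rot: [0.017, 1.0, 0.007, 0.001]
contact_force: [1.9, 20.5, -1.9]
opening: -0.0
finger_force: 9.7
```

To row units: -130 mm is -0.1625, -90 mm is -0.1125.

Request:
{"method": "send_rows", "body": {"rows": "0 0 0 0 0.0125 0 -1;0 0 0 0 0.0275 0 -1;0 0 0 0 0.0275 -0.05 -1;0 0 0 0 0.0275 -0.1125 -1;0 0 0 0 0.0275 -0.1625 -1;0 0 0 0 0.0275 -0.1625 -1"}}

```text
time: 10.1
eef_pos: [0.4519, 0.1739, 0.3088]
tcp_rot: [0.016, 1.0, 0.0, 0.004]
contact_force: [-0.1, 0.3, -0.4]
opening: -0.0
finger_force: 0.0
```

Run:
```python
from h import *
a=ctrl.read_camera("scene")
overlay(a,POSE,0,0,(150,90,340,300),2.8,"ov5")
look(a,["record_key_top","tare_key_top"])
look(ctrl.read_camera("top"),["record_key_top","tare_key_top"])
to((.500,.045,.25)); to((.500,.045,.25),12);to((.500,.045,.108),12)
```

```text
record_key_top 0.45 [0.4981 0.0592 0.043 ]
tare_key_top 0.71 [0.5782 0.0561 0.0428]
record_key_top 0.45 [0.5047 0.0586 0.0429]
tare_key_top 0.48 [0.5851 0.0565 0.0502]
turn [-0.05 -0.2  -0.03] shift [ -54.9 -126.7   52.2]
turn [-12.05  -0.2   -0.06] shift [ -54.9 -126.7   52.2]
turn [-12.05  -0.2   -0.06] shift [ -55.4 -126.6  194.2]
```

View pics/ov5.png

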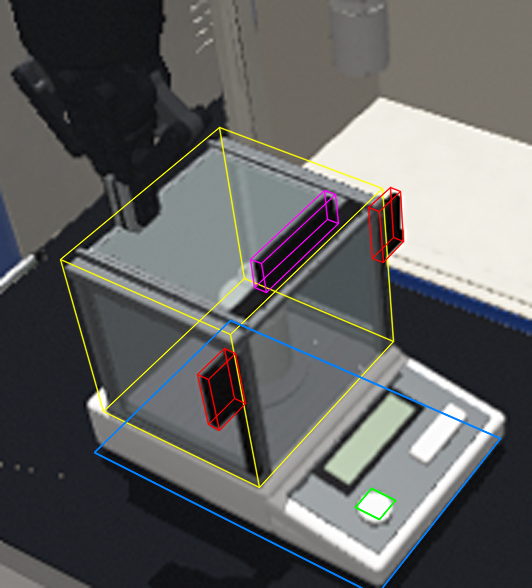

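Fin (222,390) and lid bar both sit on their shut outlines, as does the right fin. Moving over the round key.

To row units: 180 mm is 0.225, -126 mm is -0.1575, -12 degrees is -0.0667.

Request:
{"method": "send_rows", "body": {"rows": "0 0 0 -0.025 -0.05 0 -1;0 0 0 -0.0475 -0.105 0 -1;0 0 0 -0.0688 -0.1575 0 -1;-0.0444 0 0 -0.0688 -0.1575 0.0563 -1;-0.0667 0 0 -0.0688 -0.1575 0.1188 -1;-0.0667 0 0 -0.0688 -0.1575 0.175 -1;-0.0667 0 0 -0.0688 -0.1575 0.225 -1;-0.0667 0 0 -0.0688 -0.1575 0.225 -1"}}

```text
time: 11.4
eef_pos: [0.4976, 0.0464, 0.12]
tcp_rot: [0.017, 0.994, 0.105, -0.003]
contact_force: [-0.7, 0.3, -0.2]
opening: -0.002
finger_force: 0.0
```

Run:
```python
from h import *
n=rb(12).as_matrix()[:,2]; K=np.array([.5005,.0585,.047])
for d in (20,4,0): to(K-n*(.022+d/1000),12)
```

```text
turn [ 0.09 -0.57 -0.16] shift [-2.8 -3.3 31.9]
turn [ 0.09 -0.57 -0.16] shift [-3.  -3.3 47.9]
turn [ 0.09 -0.57 -0.16] shift [-3.  -3.3 51.9]
```

To row units: 47 mm is 0.0588, 40 mm is 0.05.

Request:
{"method": "send_rows", "body": {"rows": "0 0 0 -0.0025 -0.0038 0.0188 -1;0 0 0 -0.0025 -0.0038 0.0375 -1;0 0 0 -0.0025 -0.0038 0.05 -1;0 0 0 -0.0025 -0.0038 0.0588 -1;0 0 0 -0.0025 -0.0038 0.0588 -1"}}

```text
time: 12.02
eef_pos: [0.503, 0.0529, 0.0773]
tcp_rot: [0.016, 0.994, 0.105, 0.001]
contact_force: [0.5, -0.1, 0.5]
opening: -0.003
finger_force: 0.0
```

To row units: 4 mm is 0.005, 2 mm is 0.0025.

Request:
{"method": "send_rows", "body": {"rows": "0 0 0 0 0 0.0025 -1;0 0 0 0 0 0.005 -1;0 0 0 0 0 0.005 -1"}}

```text
time: 12.4
eef_pos: [0.5033, 0.0534, 0.0738]
tcp_rot: [0.016, 0.994, 0.104, 0.002]
contact_force: [-0.4, -0.3, 0.1]
opening: 0.001
finger_force: 0.0
```

To row units: 2 mm is 0.0025, 1 mm is 0.0013.

Request:
{"method": "send_rows", "body": {"rows": "0 0 0 0 0 0.0013 -1;0 0 0 0 0 0.0025 -1;0 0 0 0 0 0.0025 -1"}}

```text
time: 12.78
eef_pos: [0.5033, 0.0539, 0.0718]
tcp_rot: [0.016, 0.994, 0.105, 0.002]
contact_force: [0.2, 0.4, -0.0]
opening: -0.003
finger_force: 0.0
```

To row units: 4 mm is 0.005, 2 mm is 0.0025.

Request:
{"method": "send_rows", "body": {"rows": "0 0 0 0 0 0.0025 -1;0 0 0 0 0 0.005 -1;0 0 0 0 0 0.005 -1"}}

```text
time: 13.15
eef_pos: [0.5034, 0.0547, 0.0679]
tcp_rot: [0.016, 0.994, 0.105, 0.002]
contact_force: [-0.3, 0.0, 1.3]
opening: 0.004
finger_force: 0.6
```

To row units: 2 mm is 0.0025, 1 mm is 0.0013.

Request:
{"method": "send_rows", "body": {"rows": "0 0 0 0 0 0.0013 -1;0 0 0 0 0 0.0025 -1;0 0 0 0 0 0.0025 -1"}}

```text
time: 13.52
eef_pos: [0.5034, 0.0551, 0.0661]
tcp_rot: [0.016, 0.994, 0.105, 0.002]
contact_force: [-2.3, -1.0, 2.6]
opening: 0.001
finger_force: 1.3
```

To row units: 2 mm is 0.0025, 1 mm is 0.0013.

Request:
{"method": "send_rows", "body": {"rows": "0 0 0 0 0 0.0013 -1;0 0 0 0 0 0.0025 -1;0 0 0 0 0 0.0025 -1"}}

```text
time: 13.9
eef_pos: [0.5035, 0.0554, 0.0646]
tcp_rot: [0.016, 0.994, 0.104, 0.001]
contact_force: [-3.1, -1.5, 7.1]
opening: -0.002
finger_force: 3.3
```

To row units: 2 mm is 0.0025, 1 mm is 0.0013.

Request:
{"method": "send_rows", "body": {"rows": "0 0 0 0 0 0.0013 -1;0 0 0 0 0 0.0025 -1;0 0 0 0 0 0.0025 -1"}}

```text
time: 14.28
eef_pos: [0.5036, 0.0555, 0.0643]
tcp_rot: [0.015, 0.994, 0.104, 0.001]
contact_force: [-7.7, -4.0, 17.1]
opening: 0.004
finger_force: 8.8
```

Key is bottomed (17 N against the stop, about 4 mm travel). Releasing and retreating clear.

To row units: -180 mm is -0.225, -150 mm is -0.1875.

Request:
{"method": "send_rows", "body": {"rows": "0 0 0 0 0 -0.0038 -1;0 0 0 0 0 -0.01 -1;0 0 0 0 0 -0.025 -1;0 0 0 0 0 -0.0625 -1;0 0 0 0 0 -0.125 -1;0 0 0 0 0 -0.1875 -1;0 0 0 0.075 0 -0.225 -1;0 0 0 0.075 0 -0.225 -1"}}

```text
time: 15.28
eef_pos: [0.4413, 0.0203, 0.241]
tcp_rot: [0.016, 0.994, 0.104, 0.005]
contact_force: [0.8, 0.6, -0.4]
opening: 0.003
finger_force: 0.0
```

Run:
```python
from h import *
a=ctrl.read_camera("scene")
overlay(a,POSE,0,0,(150,90,340,300),2.8,"ov6")
print(ctrl.get_state()["contact_force"])
```

```text
[-0.31530153  0.20260371 -0.03022915]
```

View pics/ov6.png

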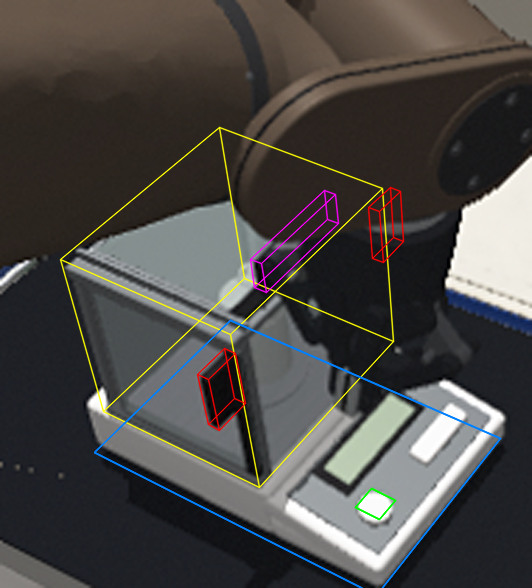

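The left fin (222,390) and what shows of the lid bar (260,275) are still shut, the key is up at (376,507), and the arm is clear. Handing in.

```bash
python3 -c "from plant import ctrl; print(ctrl.sign_off())"
```

```text
the job is handed in; nothing more can be done
None
```

I pushed the top lid and then the left door shut against their stops, then pressed the round key right down (17 N, about 4 mm), let it come back up, and handed the job in at about 15 s with the arm clear of everything.

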